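# Press a pellet, then hold the inspection cover at the red mark

## Robot

A 6-joint arm with a two-finger parallel gripper is mounted at the origin on a cart in front of the work surface, level with it; the furniture and walls round the work are solid. World frame = base frame: x ahead of the robot, y to its left, z up, the work surface at z = 0. Lengths are in m, angles in rad, forces in N, time in s.
With the tool pointing down it reaches from about 0.375 to 0.975 m from the base axis. Payload 3.8 kg.
Tool frame: the origin (TCP) lies at the very end of the fingers, on their centre line; the grasp point (between the pads) lies 19 mm behind it; z points along the fingers, y is the direction in which the jaws open and shut (so a half turn about z gives the same grasp; the last joint's range is limited). The gripper opens to 85 mm and grips with 20 to 120 N. Pads are 22 mm wide; open, the fingers measure 114 mm over their backs; the gripper's body (76 mm by 85 mm) begins 54 mm behind the grasp point. The pads swing forward as they close: fully open they stand 13 mm farther back than shut.
Start: joints at [1.083, 0.264, 1.604, -0, 1.274, -0.037], TCP at [0.294, 0.608, 0.231] pointing down, gripper open.
Joint ranges: [-2.63, 2.63], [-0.94, 2.18], [0.31, 2.57], [-1.31, 4.45], [0, 2.66], [-2.55, 2.55]. Speed limits (rad/s): [2.57, 2.57, 3.14, 3.14, 3.14, 3.14].

## Interface

Orientations are given as a unit quaternion [x, y, z, w].
In Python, from station import monitor, eyes, env gives the robot as it stands.
- The arm moves only by the tool drive_tool, never from a script. Its argument "plan" is a list of rows, each a list of 3 entries, a list of its own where there are three numbers: the opening, from 0 (shut) to 1 (fully open), then the shift along the tool's x, y, z in cm, then the turn, a rotation vector about the tool's x, y, z in degrees. In form: [[claw, [dx, dy, dz], [rx, ry, rz]], ...]. A call has 1 to 5 rows; each row shifts and turns the commanded pose from where the row before left it, along the tool's axes as they then stand; what a row does not reach is not made up. A row lasts 1/8 s, in which the tool goes at most 62.5 mm and 10.7 degrees, less where a joint would pass 70% of its speed; a pose out of reach is approached as far as the arm can. A call with a gripper value outside its range is refused whole. The fingers move at their own pace and stop on an object; the grip force is fixed at half the most. Time passes only in rows, so rows that do not move let the fingers close. It gives the time, the measured TCP pose, the force and the opening at its end, in the units of the state.
- monitor.get_state(): the state, without advancing time (a new reading comes with each control period).
- eyes.camera(name): name is "side" or "top"; returns (picture, depth): 420x560x3 uint8, blue, green, red; 420x560 float32, m along the optical axis (not along the pixel's ray), 0 where there is no reading.
- eyes.camera_model(name): a dict with "fx", "fy", "cx", "cy" (pixels), "dist_coeffs" ([k1, k2, p1, p2, k3] as OpenCV has them; the pictures are not rectified), "pose" (4x4, takes a point from camera to world coordinates). Camera axes: x right, y down, z forward; pixel columns grow to the right and rows downward; lengths in m; the calibration is good to about 2 mm. A picture is of the moment at which its call begins. camera_model takes no time and is no camera call.
- env.hand_in(): hands the job in, once; it reports no verdict.
The state is a dict: "t": time; "joint_pos": joint angles; "dq": joint speeds; "effort": joint torques, N m; "position": TCP position; "orientation": TCP orientation; "wrist_force": force on the tool from outside, world axes, zero at the start; "torque": the same for the moment, N m; "gripper_width": opening from 0.0 (shut) to 1.0 (fully open).
Only numpy, scipy, OpenCV 4.12 (cv2) and the standard library are available. Lean on these libraries where they do the work, as an engineer would, in place of code of your own. Each camera call takes 0.05 s, during which the arm holds its last target. There are 200 camera calls.

## Task

Press a pellet: with the cover of the pellet press shut, swing its red-gripped lever down to the stop and let it return fully to rest. Then lift the inspection cover (it has a black bar handle) until its black pointer lines up with the red pointer on the scale, and finish still holding it steady there with the gripper (the cover falls shut if let go). Leave the red pointer and the things standing around as they are.

Things in the scene. Friction and masses are not known exactly. Their poses are not given: they have to be found in the camera images.
- press: the fixed bench pellet press: a white open-topped tub 200 x 180 mm on a dark base plate 250 (x) x 220 (y) x 14 mm high. Origin: centre of its underside. Its own x points from its front (the side of the lever grip and of the cover handle) to its back (the cover's hinge), y to its left, z up; it stands upright on the bench at some yaw. Lever on its right (-y) side, scale on its left (+y) side.
- lever (a joint): angle of the sprung lever: 0 at rest (arm raised 0.60 rad above level, towards the front), growing as its front end swings down, 0.75 at the stop (0.15 rad below level). A spring drives it back to 0; the push needed at the grip, square to the arm, rises from about 4 N at rest to about 10 N at the stop.
- lever_pivot (a point): point on the lever's swing axis (which runs along the press's y), 165 mm to the right of the press's middle and 80 mm above the bench, level along the axis with the middle of the lever's grip. Fixed to the press.
- lever_grip (a point): middle of the free length of the lever's red grip, a round level bar 15 mm thick and 95 mm long along the press's y, cantilevered outwards from the end of the lever arm (its free part runs about 38 mm either way from this point). It circles the pivot at 160 mm. Turns with the lever.
- cover_angle (a joint): angle of the inspection cover: 0 shut (level), growing as its front edge is lifted, 1.3 at most. The hinge is free: the cover (about 0.35 kg) falls shut when let go; about 2 N upward at the handle carries it.
- cover: the grey inspection cover with a clear pane, about 205 (x) x 180 (y) x 7 mm. Its origin is the middle of its hinge axis and does not move as it swings; the axis runs along the press's y at the top of the tub's back, 105 mm behind the press's middle and 118 mm above the bench.
- cover_grip (a point): middle of the cover's handle, a round black bar 12 mm thick and 110 mm long along the press's y, on a steel stalk at each end (about 94 mm clear between the stalks). With the cover shut it lies 190 mm in front of the hinge axis and 48 mm above it, 45 mm above the top face of the cover near its front edge; it turns with the cover about the hinge.
- cover_pointer (a point): tip of the black pointer along the left edge of the cover, 165 mm from the hinge axis; its x axis lies along the pointer, towards the hinge. Turns with the cover.
- index (a joint): angle at which the red index pointer is set on the scale, counted as the cover's angle is: the cover's black pointer lines up with it when the two joint values are equal. Set between 0.45 and 0.9 in each start; stiff.
- index_tip (a point): tip of the red index pointer, a thin needle on the cover's hinge axis just outside the pale quadrant scale at the left of the press, 155 mm from the axis; its x axis lies along the needle, towards the hinge.
- timer: white and blue lab timer lying on its back, 70 x 64 x 16 mm, bystander; origin under its centre
- bottle: white reagent bottle with red cap, 56 mm across, 122 mm high, bystander; origin under its centre
- pen: red pen, 145 x 12 x 9 mm, bystander; origin under its centre
- tape: roll of cream label tape lying flat, 78 mm across, 19 mm high, bystander; origin under its centre
- beaker: glass beaker, 59 mm across, 71 mm high, bystander; origin under its centre

How it is judged:
By the outcome, as a careful person would: the job done as asked, in the order asked, and still so for the second after the job is handed in, while the arm keeps its last pose, push and grip.
It also fails if it takes over 51 s, if anything falls off the work surface, if the arm or the gripper's body presses on something with over 40 N, if the wrist force passes 120 N, or if a joint passes its speed limit or range.

## Working session

There is one attempt and no reset: what is moved stays moved. The work goes in short steps, Python scripts to look and compute and a tool call to move; the robot and the scene stay as the last step left them, time stands still between calls to the robot, and variables do not carry over. Pictures are saved under pics/ and viewed, about 8 in all and at most 12, crops included, and the job is handed in when it is done.

Besides the shell and the picture viewer there is one more tool, called after "Emit:" as name(argument=value, ...) on one line, values as JSON. drive_tool: Moves the arm, as the interface text tells. Its arguments: {"type":"object","properties":{"plan":{"type":"array","items":{"type":"array"}}},"required":["plan"]}

```bash
ls; mkdir -p pics
python3 - <<'E'
from station import monitor, eyes, env
import cv2, numpy as np
np.set_printoptions(precision=4,suppress=True)
s=monitor.get_state();print(s)
for n in("side","top"):
    p,d=eyes.camera(n); cv2.imwrite(f"pics/{n}0.png",p); np.save(f"pics/{n}0.npy",d); print(n,eyes.camera_model(n))
E
```

```text
pics
{'t': 0.0, 'joint_pos': array([ 1.0831,  0.2648,  1.6054,  0.    ,  1.2737, -0.0369]), 'dq': array([ 0.0006, -0.0002, -0.0023, -0.0005,  0.0013,  0.0007]), 'effort': array([  0.0008, -51.5102, -36.7318,  -0.0003,   0.013 ,  -0.    ]), 'position': array([0.2937, 0.6069, 0.2299]), 'orientation': array([ 0.2235,  0.9747, -0.0011, -0.0003]), 'wrist_force': array([ 0.4492,  0.3305, -0.1077]), 'torque': array([-0.0114, -0.0187,  0.0172]), 'gripper_width': 0.996273231125155}
side {'fx': 379.29364288870994, 'fy': 379.29364288870994, 'cx': 289.24594422230564, 'cy': 207.57765831880786, 'dist_coeffs': array([-0.0881,  0.    ,  0.    ,  0.    ,  0.    ]), 'pose': array([[-0.9916, -0.0428,  0.1222,  0.4482],
       [-0.1294,  0.3625, -0.9229,  0.7872],
       [-0.0048, -0.931 , -0.365 ,  0.4469],
       [ 0.    ,  0.    ,  0.    ,  1.    ]])}
top {'fx': 440.24980304558716, 'fy': 440.24980304558716, 'cx': 277.05791044921557, 'cy': 214.73898473329936, 'dist_coeffs': array([0.0317, 0.    , 0.    , 0.    , 0.    ]), 'pose': array([[-0.0154, -0.9974,  0.0709,  0.4942],
       [-0.9996,  0.0137, -0.0244, -0.0564],
       [ 0.0233, -0.0712, -0.9972,  1.3241],
       [ 0.    ,  0.    ,  0.    ,  1.    ]])}
```

View pics/side0.png

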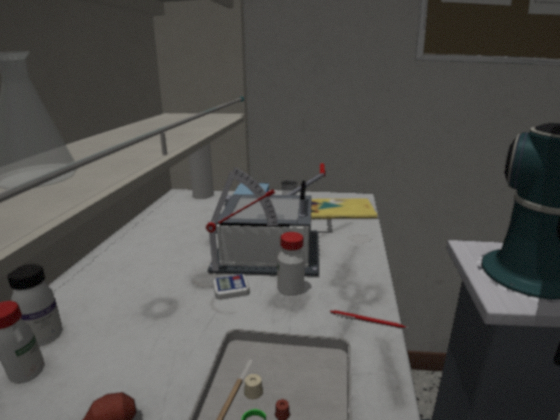

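View pics/top0.png

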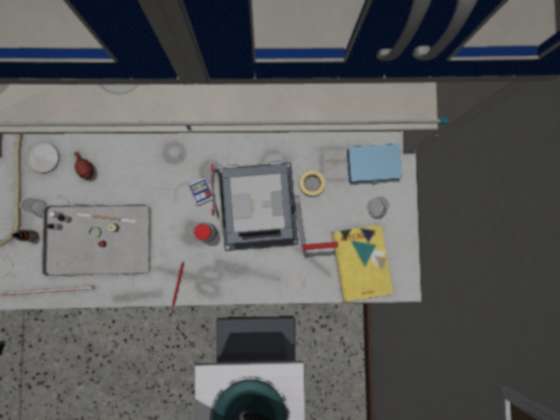

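The side view shows the press centred near (265,225). The red needle runs (210,227)–(272,192), the lever grip is at (322,168), and the bottle is at (291,265). In the top view the tub is around (258,205), the cover handle at (262,234), the lever grip at (305–337,246), and the needle at (213,165–215).

```bash
cat > h.py <<'E'
import cv2, numpy as np
from station import monitor, eyes, env
np.set_printoptions(precision=4,suppress=True)
def rays(n,uv):
    m=eyes.camera_model(n);K=np.array([[m['fx'],0,m['cx']],[0,m['fy'],m['cy']],[0,0,1]])
    p=cv2.undistortPoints(np.float64(uv).reshape(-1,1,2),K,m['dist_coeffs'])[:,0]
    P=m['pose'];return P[:3,3],np.c_[p,np.ones(len(p))]@P[:3,:3].T
def on_plane(n,uv,nv,d):   # points with nv.p=d
    o,r=rays(n,uv);nv=np.float64(nv);return o+r*((d-o@nv)/(r@nv))[:,None]
def cloud(n,uv,D):
    o,r=rays(n,uv);uv=np.int32(uv);return o+r*D[uv[:,1],uv[:,0]][:,None]
def red(p):
    b,g,r=[p[...,i].astype(int) for i in range(3)];return ((r>1.7*g)&(r>1.7*b)&(r>50)).astype(np.uint8)
E
python3 - <<'E'
from h import *
for n in("side","top"):
    p=cv2.imread(f"pics/{n}0.png");D=np.load(f"pics/{n}0.npy");m=red(p)
    k,l,st,c=cv2.connectedComponentsWithStats(m)
    for i in range(1,k):
        if st[i,4]<8: continue
        v,u=np.nonzero(l==i);uv=np.c_[u,v]; X=cloud(n,uv,D)
        print(n,st[i],"med",np.median(X,0),"lo",X.min(0),"hi",X.max(0))
p=cv2.imread("pics/top0.png");D=np.load("pics/top0.npy")
# handle: dark pixels near (262,234)
g=p.max(2);v,u=np.nonzero(g[222:245,232:290]<35);uv=np.c_[u+232,v+222]
X=cloud("top",uv,D);print("dark",len(uv),uv.min(0),uv.max(0));k=X[:,2]>.15;Q=X[k];print(k.sum(),Q.min(0),Q.max(0),np.median(Q,0))
Y=on_plane("top",uv[k],[0,0,1],.168);c=Y.mean(0);print(c,cv2.fitLine(np.float32(Y[:,:2]),cv2.DIST_L2,0,.01,.01).T)
# cloud of press zone for base plate
v,u=np.mgrid[150:262,205:310];uv=np.c_[u.ravel(),v.ravel()];X=cloud("top",uv,D)
for a,b in((.006,.022),(.1,.135)):
    k=(X[:,2]>a)&(X[:,2]<b);r=cv2.minAreaRect(np.float32(X[k,:2]));print(a,k.sum(),r)
c=cv2.resize(np.hstack([p[140:265,190:350]]),None,fx=5,fy=4.8,interpolation=cv2.INTER_CUBIC);cv2.imwrite("pics/c1.png",cv2.convertScaleAbs(c,alpha=1.6))
q=cv2.imread("pics/side0.png")[155:285,195:345];cv2.imwrite("pics/c2.png",cv2.convertScaleAbs(cv2.resize(q,None,fx=4.6,fy=4.6,interpolation=cv2.INTER_CUBIC),alpha=1.8))
E
```

```text
side [320 163   5  11  49] med [ 0.4891 -0.1838  0.1788] lo [ 0.4823 -0.2362  0.1747] hi [ 0.4969 -0.1476  0.1802]
side [258 190  16  10  49] med [0.586  0.0828 0.1955] lo [0.574  0.0754 0.184 ] hi [0.605  0.0855 0.2042]
side [219 214  15   9  23] med [0.6756 0.0878 0.1407] lo [0.6579 0.0854 0.1312] hi [0.689  0.0901 0.1504]
side [207 222   9  10  59] med [0.7048 0.0934 0.1233] lo [0.4482 0.0874 0.1111] hi [0.7142 0.7872 0.4469]
side [281 232  22  18 351] med [0.5308 0.1347 0.1222] lo [0.4482 0.0989 0.1046] hi [0.5533 0.7872 0.4469]
side [234 277   5   2   9] med [0.6521 0.1174 0.0173] lo [0.6479 0.1145 0.0165] hi [0.656  0.119  0.0196]
side [  0 300  20  29 344] med [0.9077 0.4197 0.1228] lo [0.8975 0.2882 0.0334] hi [1.0608 0.4397 0.1256]
side [332 311  73  17 224] med [0.378  0.2125 0.0089] lo [0.318  0.1947 0.0048] hi [0.4467 0.2262 0.0116]
side [ 84 394  51  26 936] med [0.7197 0.4842 0.0413] lo [0.4482 0.4606 0.0249] hi [0.7564 0.7872 0.4469]
side [276 400  12  20 147] med [0.5074 0.4343 0.022 ] lo [0.4482 0.4217 0.0063] hi [0.5142 0.7872 0.4469]
top [ 76 154  17  24 239] med [
[... 417 characters left out ...]
 med [0.5098 0.4221 0.021 ] lo [0.5054 0.4166 0.0154] hi [0.5142 0.4309 0.0282]
top [303 242  35   8 150] med [ 0.4945 -0.1934  0.1777] lo [ 0.4853 -0.24    0.1703] hi [ 0.5024 -0.0564  1.3241]
top [173 264  10  41  68] med [0.3944 0.2061 0.0088] lo [0.3292 0.1941 0.0023] hi [0.4458 0.2214 0.0154]
dark 88 [241 231] [278 235]
88 [ 0.5239 -0.0864  0.1636] [0.5335 0.0103 0.1764] [ 0.5285 -0.0391  0.1714]
[ 0.5284 -0.0388  0.168 ] [[ 0.0661 -0.9978  0.5284 -0.0388]]
0.006 1365 ((0.6190276741981506, -0.029720664024353027), (0.3124653100967407, 0.3329261541366577), 89.79286193847656)
0.1 5173 ((0.6179203391075134, -0.01739642024040222), (0.218671053647995, 0.26630884408950806), 2.9268016815185547)
```

View pics/c1.png

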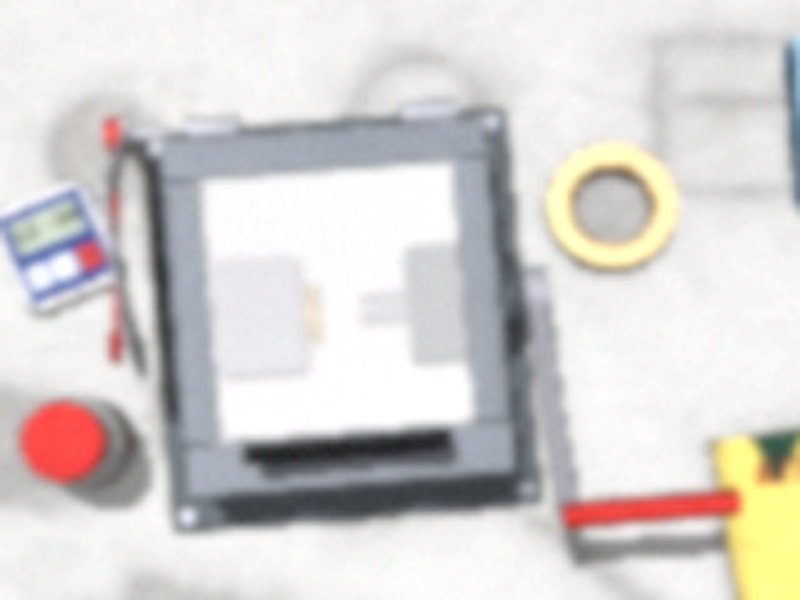

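View pics/c2.png

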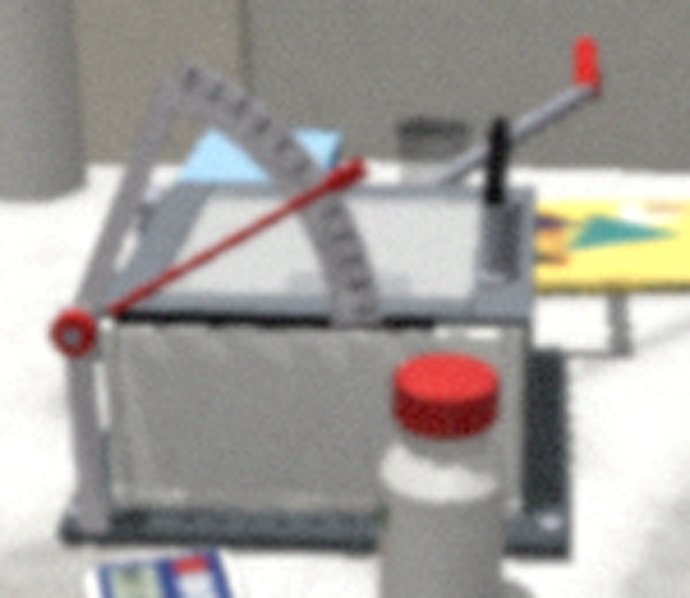

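```bash
cat >> h.py <<'E'
from scipy.spatial.transform import Rotation as Rn
yaw=.068; X=np.array([np.cos(yaw),np.sin(yaw),0]);Y=np.array([-np.sin(yaw),np.cos(yaw),0]);Z=np.array([0,0,1.])
H=np.array([.5284,-.0388,.118])+.19*X          # hinge middle
O=H-.105*X; O[2]=0
PV=O+0*X-.165*Y+.08*Z
def down(tilt=0): # tool y along X, tool z down, turned by tilt about press Y
    return Rn.from_rotvec(tilt*Y)*Rn.from_matrix(np.c_[np.cross(X,-Z),X,-Z])
def rows(path,R1,claw,p0=None,R0=None):
    s=monitor.get_state()
    p=s['position'] if p0 is None else p0;R=Rn.from_quat(s['orientation']) if R0 is None else R0
    dr=(R.inv()*R1).as_rotvec()/len(path)
    for q in path:
        d=R.inv().apply(q-p)*100;print([claw,list(map(float,d.round(1))),list(map(float,np.degrees(dr).round(1)))])
        p=q;R=R*Rn.from_rotvec(dr)
E
python3 - <<'E'
from h import *
print("H",H,"O",O,"PV",PV,"grip",PV+.16*(-np.cos(.6)*X+np.sin(.6)*Z))
p=cv2.imread("pics/side0.png")
b,g,r=[p[...,i].astype(float) for i in range(3)]
m=((r>1.35*g)&(r>1.35*b)).astype(np.uint8);m[:160]=0;m[240:]=0;m[:,:200]=0;m[:,278:]=0
v,u=np.nonzero(m);uv=np.c_[u,v];print(len(uv),uv.min(0),uv.max(0))
for dd in(.115,.12,.125):
    P=on_plane("side",uv,Y,(H+dd*Y)@Y)-H; a=-P@X;z=P[:,2]
    hub=np.hypot(a,z)<.02;k=np.hypot(a,z)>.03
    f=cv2.fitLine(np.float32(np.c_[a,z][k]),cv2.DIST_HUBER,0,.001,.001).ravel()
    print(dd,"hub",a[hub].mean(),z[hub].mean(),"maxr",np.hypot(a,z).max(),"line",f,np.arctan2(f[1],f[0]),"ang via hub",np.median(np.arctan2(z-z[hub].mean(),a-a[hub].mean())[np.hypot(a,z)>.1]))
s=monitor.get_state();n=14
tgt=np.r_[(PV-.14*X)[:2],.235]
rows([s['position']+(tgt-s['position'])*(i+1)/n for i in range(n)],down(),0)
E
```

```text
H [ 0.718  -0.0259  0.118 ] O [ 0.6132 -0.033   0.    ] PV [ 0.6244 -0.1976  0.08  ] grip [ 0.4927 -0.2066  0.1703]
242 [206 189] [273 232]
0.115 hub 0.0027260582849708624 0.0018480408627057732 maxr 0.16165804191941746 line [0.8524 0.5228 0.0899 0.0556] 0.550148 ang via hub 0.5515897898814319
0.12 hub 0.004203423642091978 0.004136550015252092 maxr 0.163033622812695 line [0.8517 0.5241 0.0887 0.0563] 0.551643 ang via hub 0.55189654978427
0.125 hub 0.005611602226640625 0.006287016133460827 maxr 0.16441687054770576 line [0.8512 0.5249 0.0884 0.0574] 0.55256385 ang via hub 0.5524937626820612
[0, [-3.8, -4.6, -0.0], [-0.0, 0.0, 4.3]]
[0, [-4.1, -4.3, -0.0], [-0.0, 0.0, 4.3]]
[0, [-4.4, -4.0, -0.0], [-0.0, 0.0, 4.3]]
[0, [-4.7, -3.7, -0.0], [-0.0, 0.0, 4.3]]
[0, [-5.0, -3.3, -0.0], [-0.0, 0.0, 4.3]]
[0, [-5.2, -2.9, -0.0], [-0.0, 0.0, 4.3]]
[0, [-5.4, -2.5, -0.0], [-0.0, 0.0, 4.3]]
[0, [-5.6, -2.1, -0.0], [-0.0, 0.0, 4.3]]
[0, [-5.7, -1.7, -0.0], [-0.0, 0.0, 4.3]]
[0, [-5.8, -1.3, -0.0], [-0.0, 0.0, 4.3]]
[0, [-5.9, -0.8, -0.0], [-0.0, 0.0, 4.3]]
[0, [-6.0, -0.4, -0.0], [-0.0, 0.0, 4.3]]
[0, [-6.0, 0.1, -0.0], [-0.0, 0.0, 4.3]]
[0, [-6.0, 0.5, -0.0], [-0.0, 0.0, 4.3]]
```

The red index sits at about 0.55 rad. Its hub and its 155 mm radius agree with the given geometry. The predicted lever grip, (0.493, -0.207, 0.170), matches the measured one, so I'm moving over.

Emit:
drive_tool(plan=[[0,[-3.8,-4.6,0],[0,0,4.3]],[0,[-4.1,-4.3,0],[0,0,4.3]],[0,[-4.4,-4.0,0],[0,0,4.3]],[0,[-4.7,-3.7,0],[0,0,4.3]],[0,[-5.0,-3.3,0],[0,0,4.3]]])

```text
t: 0.72
position: [0.3632, 0.3154, 0.2308]
orientation: [0.402, 0.916, -0.0, 0.0]
wrist_force: [1.4, -0.3, 0.3]
gripper_width: 0.003
```

Emit:
drive_tool(plan=[[0,[-5.2,-2.9,0],[0,0,4.3]],[0,[-5.4,-2.5,0],[0,0,4.3]],[0,[-5.6,-2.1,0],[0,0,4.3]],[0,[-5.7,-1.7,0],[0,0,4.3]],[0,[-5.8,-1.3,0],[0,0,4.3]]])

```text
t: 1.35
position: [0.4318, 0.0258, 0.2311]
orientation: [0.566, 0.824, 0.0, 0.0]
wrist_force: [0.2, -0.8, -0.1]
gripper_width: 0.001
```

Emit:
drive_tool(plan=[[0,[-5.9,-0.8,0],[0,0,4.3]],[0,[-6.0,-0.4,0],[0,0,4.3]],[0,[-6.0,0.1,0],[0,0,4.3]],[0,[-6.0,0.5,0],[0,0,4.3]],[0,[0,0,0],[0,0,0]]])

```text
t: 1.98
position: [0.487, -0.2094, 0.2307]
orientation: [0.684, 0.729, -0.0, -0.0]
wrist_force: [-0.7, 0.2, -0.1]
gripper_width: -0.001
```

```bash
cat >> h.py <<'E'
def leverpt(t,c=.0075): # TCP for pushing on top of bar at lever angle t
    e=.6-t; return PV+.16*(-np.cos(e)*X+np.sin(e)*Z)+c*Z
E
python3 - <<'E'
from h import *
s=monitor.get_state();print(s['position'],Rn.from_quat(s['orientation']).as_matrix(),s['wrist_force'])
th=[0,.1,.2,.3,.4,.5,.6,.7,.75,.78]
rows([leverpt(0,.0175)]+[leverpt(t) for t in th],down(),0)
E
```

```text
[ 0.487  -0.2094  0.2307] [[-0.064   0.9979 -0.0008]
 [ 0.9979  0.064  -0.0006]
 [-0.0005 -0.0008 -1.    ]] [-0.6737  0.2415 -0.118 ]
[0, [0.2, 0.6, 4.3], [-0.0, 0.0, -0.0]]
[0, [0.0, 0.0, 1.0], [-0.0, 0.0, -0.0]]
[0, [-0.0, -0.8, 1.4], [-0.0, 0.0, -0.0]]
[0, [-0.0, -0.7, 1.4], [-0.0, 0.0, -0.0]]
[0, [-0.0, -0.5, 1.5], [-0.0, 0.0, -0.0]]
[0, [-0.0, -0.4, 1.5], [-0.0, 0.0, -0.0]]
[0, [-0.0, -0.2, 1.6], [-0.0, 0.0, -0.0]]
[0, [0.0, -0.1, 1.6], [-0.0, 0.0, -0.0]]
[0, [0.0, 0.1, 1.6], [-0.0, 0.0, -0.0]]
[0, [0.0, 0.1, 0.8], [-0.0, 0.0, -0.0]]
[0, [0.0, 0.1, 0.5], [-0.0, 0.0, -0.0]]
```

Emit:
drive_tool(plan=[[0,[0.2,0.6,4.3],[0,0,0]],[0,[0,0,1.0],[0,0,0]],[0,[0,-0.8,1.4],[0,0,0]],[0,[0,-0.7,1.4],[0,0,0]],[0,[0,0,0],[0,0,0]]])

```text
t: 2.6
position: [0.4753, -0.2029, 0.1503]
orientation: [0.682, 0.732, -0.001, -0.002]
wrist_force: [-8.2, 1.7, 8.9]
gripper_width: -0.0
```

Emit:
drive_tool(plan=[[0,[0,-0.5,1.5],[0,0,0]],[0,[0,-0.4,1.5],[0,0,0]],[0,[0,-0.2,1.6],[0,0,0]],[0,[0,-0.1,1.6],[0,0,0]],[0,[0,0,0],[0,0,0]]])

```text
t: 3.22
position: [0.4641, -0.2045, 0.0887]
orientation: [0.681, 0.732, -0.001, -0.001]
wrist_force: [-6.8, -0.4, 8.5]
gripper_width: -0.0
```

Emit:
drive_tool(plan=[[0,[0,0.1,1.4],[0,0,0]],[0,[0,0.1,0.6],[0,0,0]],[0,[0,0,0],[0,0,0]]])

```text
t: 3.6
position: [0.4671, -0.2049, 0.0696]
orientation: [0.681, 0.732, -0.001, -0.0]
wrist_force: [-5.3, -2.9, 9.2]
gripper_width: -0.002
```

Emit:
drive_tool(plan=[[0,[0,0,0.5],[0,0,0]],[0,[0,0,0],[0,0,0]]])

```text
t: 3.85
position: [0.4678, -0.2049, 0.0651]
orientation: [0.681, 0.732, -0.001, 0.0]
wrist_force: [-4.2, -0.5, 10.4]
gripper_width: -0.0
```

Emit:
drive_tool(plan=[[0,[0,0,0.4],[0,0,0]],[0,[0,0,0],[0,0,0]]])

```text
t: 4.1
position: [0.468, -0.2049, 0.0628]
orientation: [0.681, 0.732, -0.001, 0.0]
wrist_force: [-8.6, 1.8, 18.9]
gripper_width: -0.001
```

Emit:
drive_tool(plan=[[0,[0,0,0.2],[0,0,0]],[0,[0,0,0],[0,0,0]]])

```text
t: 4.35
position: [0.4682, -0.205, 0.0622]
orientation: [0.681, 0.732, -0.001, 0.0]
wrist_force: [-12.9, 3.1, 29.0]
gripper_width: 0.005
```

Run:
```python
from h import *
p,d=eyes.camera("side");cv2.imwrite("pics/s2.png",p)
cv2.imwrite("pics/c3.png",cv2.convertScaleAbs(cv2.resize(p[120:285,195:420],None,fx=3.5,fy=3.5,interpolation=cv2.INTER_CUBIC),alpha=1.8))
```

```text
(no output)
```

View pics/c3.png

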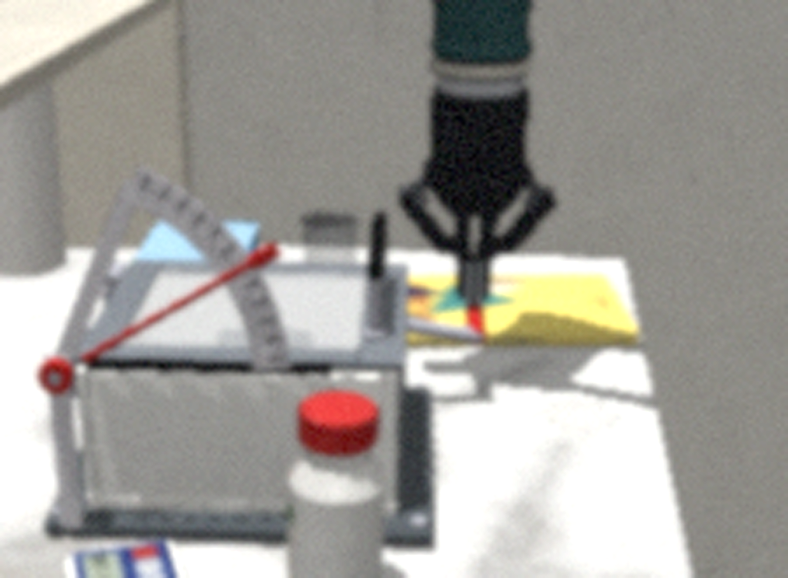

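The crop shows the fingertips at (475,310) on the grip, which is now near (478,322) and slightly below level. The force rose to 29 N with no further travel, so the lever is at its stop. I'm letting it return along the arc.

Emit:
drive_tool(plan=[[0,[0,0,-1.2],[0,0,0]],[0,[0,-0.1,-1.6],[0,0,0]],[0,[0,0.1,-1.6],[0,0,0]],[0,[0,0.3,-1.6],[0,0,0]],[0,[0,0.4,-1.5],[0,0,0]]])

```text
t: 5.03
position: [0.4765, -0.2043, 0.1354]
orientation: [0.682, 0.732, 0.001, 0.002]
wrist_force: [2.1, 0.7, 4.1]
gripper_width: 0.003
```

Emit:
drive_tool(plan=[[0,[0,0.5,-1.5],[0,0,0]],[0,[0,0.7,-1.5],[0,0,0]],[0,[0,0.8,-1.5],[0,0,0]],[0,[0,0,-3.0],[0,0,0]],[0,[0,0,-3.0],[0,0,0]]])

```text
t: 5.65
position: [0.4934, -0.2026, 0.2367]
orientation: [0.682, 0.731, -0.001, -0.002]
wrist_force: [0.3, 0.9, -0.4]
gripper_width: -0.001
```

```bash
cat >> h.py <<'E'
PH=np.arctan2(48,190);RH=np.hypot(.19,.048)
def handle(t): return H+RH*(-np.cos(PH+t)*X+np.sin(PH+t)*Z)
E
python3 - <<'E'
from h import *
p,d=eyes.camera("side")
m=red(p);m[190:]=0;k,l,st,c=cv2.connectedComponentsWithStats(m);print(st[1:])
for i in range(1,k):
    if st[i,4]>25:
        v,u=np.nonzero(l==i);print(np.median(cloud("side",np.c_[u,v],d),0))
s=monitor.get_state();print(s['position'],s['wrist_force'])
a=handle(0)+.09*Z; b=handle(0)-.019*Z; print(a,b)
p0=s['position']; n=4
rows([p0+(a-p0)*(i+1)/n for i in range(n)],down(),.6)
rows([a+(b-a)*(i+1)/3 for i in range(3)],down(),.6,a,down())
E
```

```text
[[320 164   5  10  43]]
[ 0.4891 -0.1815  0.1789]
[ 0.4958 -0.2037  0.2417] [ 1.7585 -0.1249  2.6076]
[ 0.5284 -0.0388  0.256 ] [ 0.5284 -0.0388  0.147 ]
[0.6, [4.1, 1.1, -0.4], [0.0, 0.0, 0.0]]
[0.6, [4.1, 1.1, -0.4], [0.0, 0.0, 0.0]]
[0.6, [4.1, 1.1, -0.4], [0.0, 0.0, 0.0]]
[0.6, [4.1, 1.1, -0.4], [0.0, 0.0, 0.0]]
[0.6, [0.0, 0.0, 3.6], [0.0, 0.0, 0.0]]
[0.6, [0.0, 0.0, 3.6], [0.0, 0.0, 0.0]]
[0.6, [0.0, 0.0, 3.6], [0.0, 0.0, 0.0]]
```

The lever is back at its rest position, and its grip reads the same as at the start. Next is the cover handle.

Emit:
drive_tool(plan=[[0.6,[4.1,1.1,-0.4],[0,0,0]],[0.6,[4.1,1.1,-0.4],[0,0,0]],[0.6,[4.1,1.1,-0.4],[0,0,0]],[0.6,[4.1,0.8,-0.4],[0,0,0]],[0.6,[0,0,0],[0,0,0]]])

```text
t: 6.32
position: [0.5236, -0.0344, 0.2524]
orientation: [0.681, 0.733, -0.001, -0.001]
wrist_force: [0.2, -0.5, -0.9]
gripper_width: 0.6
```

Emit:
drive_tool(plan=[[0.6,[0,0,4.0],[0,0,0]],[0.6,[0,0,3.0],[0,0,0]],[0.6,[0,0,2.0],[0,0,0]],[0.6,[0,0,0],[0,0,0]]])

```text
t: 6.82
position: [0.5216, -0.0375, 0.1603]
orientation: [0.682, 0.731, -0.002, -0.003]
wrist_force: [-0.0, 0.1, -0.1]
gripper_width: 0.601
```

Run:
```python
from h import *
s=monitor.get_state();R=Rn.from_quat(s['orientation']);print(s['position'],s['wrist_force'],s['gripper_width'],"to go",R.inv().apply(handle(0)-.019*Z-s['position'])*100)
p,d=eyes.camera("side")
cv2.imwrite("pics/c4.png",cv2.convertScaleAbs(cv2.resize(p[120:285,195:420],None,fx=3.5,fy=3.5,interpolation=cv2.INTER_CUBIC),alpha=1.8))
```

```text
[ 0.5216 -0.0375  0.1603] [-0.0306  0.0584 -0.1423] 0.6008147708587342 to go [-0.1768  0.6744  1.3256]
```

View pics/c4.png

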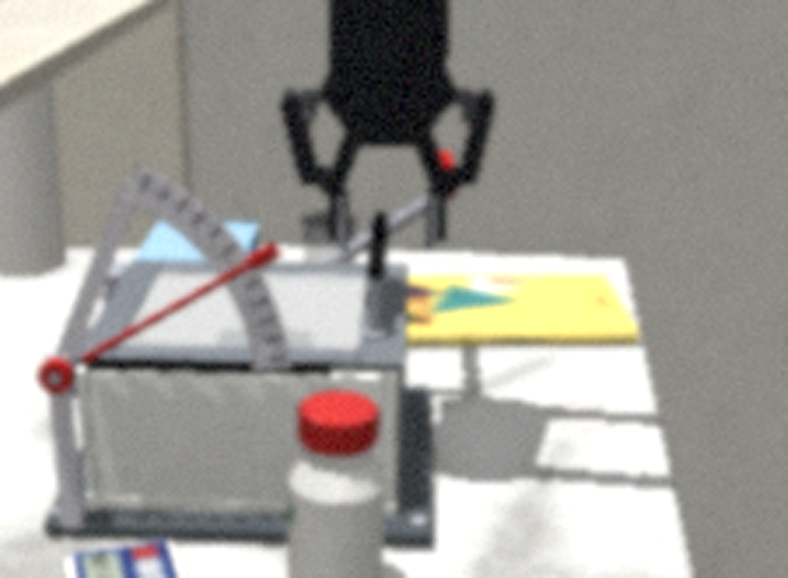

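The fingers at (340,220) and (437,220) straddle the handle at (377,245), and the middle is about 0.7 cm too far forward. I'll correct that, go down and close.

Emit:
drive_tool(plan=[[0.6,[-0.2,0.7,1.3],[0,0,0]],[0.3,[0,0,0],[0,0,0]],[0,[0,0,0],[0,0,0]],[0,[0,0,0],[0,0,0]],[0,[0,0,0],[0,0,0]]])

```text
t: 7.5
position: [0.528, -0.0387, 0.1506]
orientation: [0.682, 0.731, -0.003, -0.002]
wrist_force: [-10.1, -1.3, 7.5]
gripper_width: 0.114
```

Run:
```python
from h import *
s=monitor.get_state();R=Rn.from_quat(s['orientation']);print(s['position'],s['wrist_force'],s['gripper_width'],s['joint_pos'])
p0=s['position']; off=p0-handle(0);print(off)
th=np.linspace(0.05,.5,10)
rows([handle(t)+off for t in th],down(),0)
```

```text
[ 0.528  -0.0387  0.1506] [-10.1166  -1.3328   7.5072] 0.11359854433522214 [-0.1191  0.0604  1.9942 -0.0019  1.0944 -0.1881]
[-0.0004  0.0001 -0.0154]
[0, [-0.0, 0.3, -0.9], [-0.0, 0.0, 0.0]]
[0, [-0.0, 0.3, -0.9], [-0.0, 0.0, 0.0]]
[0, [-0.0, 0.4, -0.9], [-0.0, 0.0, 0.0]]
[0, [-0.0, 0.4, -0.9], [-0.0, 0.0, 0.0]]
[0, [-0.0, 0.4, -0.9], [-0.0, 0.0, 0.0]]
[0, [-0.0, 0.5, -0.9], [-0.0, 0.0, 0.0]]
[0, [-0.0, 0.5, -0.8], [-0.0, 0.0, 0.0]]
[0, [-0.0, 0.6, -0.8], [-0.0, 0.0, 0.0]]
[0, [-0.0, 0.6, -0.8], [-0.0, 0.0, 0.0]]
[0, [-0.0, 0.6, -0.7], [-0.0, 0.0, 0.0]]
```

Emit:
drive_tool(plan=[[0,[0,0.3,-0.9],[0,0,0]],[0,[0,0.3,-0.9],[0,0,0]],[0,[0,0.4,-0.9],[0,0,0]],[0,[0,0.4,-0.9],[0,0,0]],[0,[0,0,0],[0,0,0]]])

```text
t: 8.12
position: [0.5398, -0.0379, 0.1853]
orientation: [0.682, 0.731, -0.005, -0.004]
wrist_force: [-13.9, -2.0, 2.6]
gripper_width: 0.116
```

Emit:
drive_tool(plan=[[0,[0,0.4,-0.9],[0,0,0]],[0,[0,0.5,-0.9],[0,0,0]],[0,[0,0.5,-0.8],[0,0,0]],[0,[0,0.6,-0.8],[0,0,0]],[0,[0,0,0],[0,0,0]]])

```text
t: 8.75
position: [0.56, -0.0364, 0.2207]
orientation: [0.682, 0.731, -0.005, -0.004]
wrist_force: [-17.2, -2.2, 9.3]
gripper_width: 0.112
```

Run:
```python
from h import *
s=monitor.get_state();print(s['position'],s['wrist_force'],s['gripper_width'])
v=s['position']+.0154*Z-H;print("theta",np.arctan2(v[2],-v@X)-PH,"r",np.hypot(v[2],v@X),RH)
p,d=eyes.camera("side");cv2.imwrite("pics/s5.png",p)
cv2.imwrite("pics/c5.png",cv2.convertScaleAbs(cv2.resize(p[120:285,195:380],None,fx=4.2,fy=3.6,interpolation=cv2.INTER_CUBIC),alpha=1.8))
```

```text
[ 0.56   -0.0364  0.2207] [-17.2385  -2.1775   9.3268] 0.11223866407877929
theta 0.39370212604950783 r 0.19752790849854035 0.19596938536414304
```

View pics/c5.png

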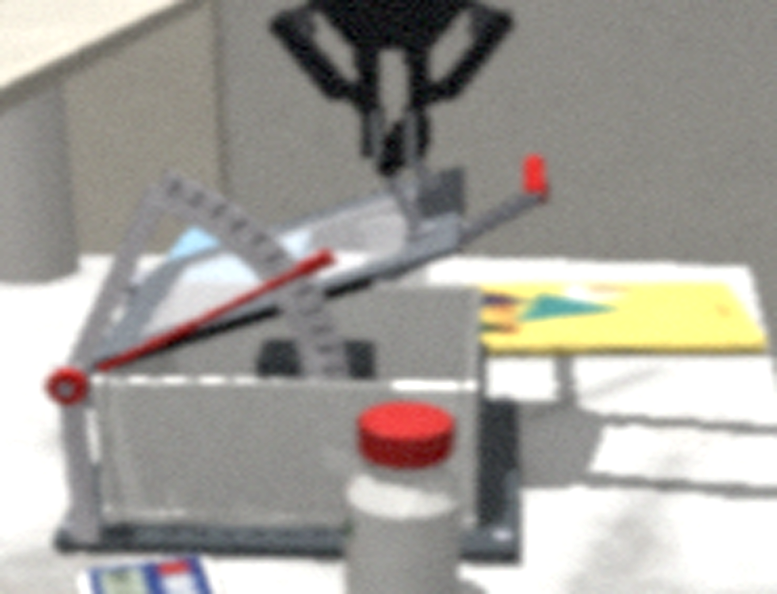

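The cover is held and opening. Its black pointer runs (180,335)–(350,290), below the red needle that ends at (325,258), and the kinematics give about 0.39 rad. I'll go on to about 0.53, easing the +x preload.

Run:
```python
from h import *
print((handle(.54)-handle(.394))@np.c_[X,Z])
```

```text
[0.0187 0.0216]
```

Emit:
drive_tool(plan=[[0,[0,0.5,-0.7],[0,0,0]],[0,[0,0.5,-0.7],[0,0,0]],[0,[0,0.5,-0.6],[0,0,0]],[0,[0,0,0],[0,0,0]]])

```text
t: 9.3
position: [0.5764, -0.0353, 0.2409]
orientation: [0.682, 0.731, -0.003, -0.003]
wrist_force: [-12.1, -1.4, 7.4]
gripper_width: 0.115
```

```bash
cat > ang.py <<'E'
from h import *
import sys
s=monitor.get_state();print(s['t'],s['position'],s['wrist_force'],s['gripper_width'])
v=s['position']+.0154*Z-H;print("theta",np.arctan2(v[2],-v@X)-PH,"r",np.hypot(v[2],v@X))
p,d=eyes.camera("side")
cv2.imwrite("pics/%s.png"%sys.argv[1],cv2.convertScaleAbs(cv2.resize(p[170:245,200:300],None,fx=8,fy=8,interpolation=cv2.INTER_CUBIC),alpha=1.8))
V,U=np.mgrid[160:240,205:330];uv=np.c_[U.ravel(),V.ravel()]
b,g,r=[p[...,i].astype(float)[160:240,205:330].ravel() for i in range(3)]
def fit(mask,dd,lo,hi):
    P=on_plane("side",uv[mask],Y,(H+dd*Y)@Y)-H;a=-P@X;z=P[:,2];ro=np.hypot(a,z);th=np.arctan2(z,a)
    k=(ro>lo)&(ro<hi)&(th>.2)&(th<.9);f=cv2.fitLine(np.float32(np.c_[a,z][k]),cv2.DIST_HUBER,0,.001,.001).ravel()
    print(dd,k.sum(),"slope",np.arctan2(f[1],f[0]),"med",np.median(th[k]),"rmax",ro[k].max(),"offset at hinge",f[3]-f[2]*f[1]/f[0])
print("red");fit((r>1.35*g)&(r>1.35*b),.12,.03,.2)
print("black");[fit((np.maximum(np.maximum(r,g),b)<40),x,.04,.165) for x in(.09,.1)]
# depth of the cover top: plane fit of local cloud
V,U=np.mgrid[160:240,205:330];uv=np.c_[U.ravel(),V.ravel()]
E
python3 ang.py a1
```

```text
9.3 [ 0.5764 -0.0353  0.2409] [-12.1121  -1.4038   7.367 ] 0.11522051050428875
theta 0.5252908418232984 r 0.19808644783866983
red
0.12 222 slope 0.5465382 med 0.5702749493219152 rmax 0.16527324912193941 offset at hinge 0.002787657
black
0.09 5 slope 0.81423664 med 0.5097560985169043 rmax 0.16326197208098966 offset at hinge -0.06963725
0.1 12 slope 1.0394514 med 0.220626706899323 rmax 0.16467862782230935 offset at hinge -0.15831898
```

View pics/a1.png

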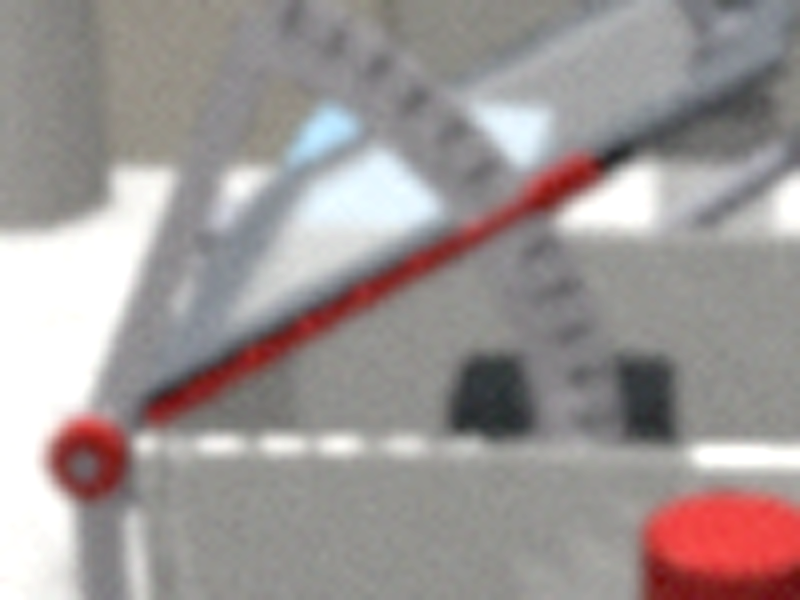

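The red needle nearly covers the black pointer. The black tip shows at (620,155), just past the red tip at (597,165). Parallax between the two planes has to be taken out, so I'm casting both tips.

```bash
cat > tip.py <<'E'
from h import *
p,d=eyes.camera("side")
np.set_printoptions(linewidth=200)
print(p[184:196,268:288].max(2)); print(((p[184:196,268:288,2]/(p[184:196,268:288,1]+1.))*10).astype(int))
C=cloud("side",np.c_[np.mgrid[184:196,268:288][1].ravel(),np.mgrid[184:196,268:288][0].ravel()],d);print(((C-H)@Y*1000).reshape(12,20).astype(int))
def a(uv,dd):
    P=(on_plane("side",[uv],Y,(H+dd*Y)@Y)-H)[0];q=np.array([-P@X,P[2]]);return q,np.hypot(*q),np.arctan2(q[1],q[0])
print("hub",a((200+89/8,170+459/8),.118))
print("red",a((200+597/8,170+165/8),.118))
for dd in(.09,.095,.1,.105):print("blk",dd,a((200+622/8,170+155/8),dd))
E
python3 tip.py
```

```text
[[119 102  93  91  92  91  90  90  93  89  87  83  84  80  76  69  62  57  49  50]
 [119 100  94  92  89  91  91  90  88  83  81  80  73  69  63  56  54  48  50  53]
 [115 103  91  89  90  89  87  86  82  78  72  67  56  54  49  48  49  52  55  56]
 [111  96  92  88  89  85  82  80  72  68  58  53  46  49  46  49  53  59  61  63]
 [106  98  86  88  84  80  72  66  53  45  34  42  51  47  51  56  59  61  63  63]
 [ 98  86  91  94  89  79  62  44  30  24  36  54  71  73  69  66  69  70  68  70]
 [ 91  96  95  95  90  79  61  38  24  40  65  89 105 102  94  90  85  86  84  86]
 [ 98  96  92  85  82  75  66  58  61  84 104 123 130 124 112 101 101  98 101 100]
 [ 95  91  82  76  74  75  82  85 103 119 134 141 139 131 118 107 106 105 108 106]
 [ 85  74  74  75  78  88 102 117 132 140 142 146 143 134 118 108 106 108 108 110]
 [ 72  71  76  85  98 116 129 139 144 146 146 145 143 135 118 109 108 108 109 109]
 [ 68  73  91 111 127 135 143 147 147 149 148 147 145 134 121 108 106 107 107 102]]
[[ 9  9  9  9  9  9  9  9  9  9  9  9  9  9  9  9  9  9  9  9]
 [ 9  9 10  9  9  9  9  9  9  9  9  9  9
[... 1783 characters left out ...]
08]
 [ 120  115  118  116 -425 -417 -425 -423 -419 -420 -417 -426 -421 -426 -339 -332 -329 -111 -106 -107]]
hub (array([0.004 , 0.0015]), np.float64(0.004250758118634547), np.float64(0.36867340800079673))
red (array([0.1395, 0.085 ]), np.float64(0.16338745833732693), np.float64(0.5473416747736579))
blk 0.09 (array([0.1431, 0.0783]), np.float64(0.16312613893578878), np.float64(0.5003925477093771))
blk 0.095 (array([0.1436, 0.08  ]), np.float64(0.16436342082292138), np.float64(0.5080423201317698))
blk 0.1 (array([0.1441, 0.0817]), np.float64(0.16561017705172285), np.float64(0.5155773490704595))
blk 0.105 (array([0.1446, 0.0833]), np.float64(0.16686619525706528), np.float64(0.5229993603503927))
```

With the local y planes from depth (needle 117 mm, pointer 100 mm), red reads about 0.550 and black about 0.520. The kinematic estimate was 0.525. Raising by about 0.03 rad.

Emit:
drive_tool(plan=[[0,[0,0.4,-0.4],[0,0,0]],[0,[0,0,0],[0,0,0]],[0,[0,0,0],[0,0,0]]])

```text
t: 9.78
position: [0.5805, -0.035, 0.2453]
orientation: [0.682, 0.731, -0.003, -0.003]
wrist_force: [-12.0, -1.3, 9.0]
gripper_width: 0.111
```

```bash
cat > seg.py <<'E'
from h import *
s=monitor.get_state();print(s['t'],s['position'],s['wrist_force'],s['gripper_width'])
v=s['position']+.0154*Z-H;print("theta",np.arctan2(v[2],-v@X)-PH,"r",np.hypot(v[2],v@X))
p,d=eyes.camera("side")
V,U=np.mgrid[150:240,200:330];uv=np.c_[U.ravel(),V.ravel()];C=cloud("side",uv,d);ly=(C-H)@Y
hub=np.array([.004,.0025])
for nm,lo,hi,dd in(("needle",.111,.123,.117),("pointer",.0965,.1045,.1)):
    P=on_plane("side",uv,Y,(H+dd*Y)@Y)-H;q=np.c_[-P@X,P[:,2]]-hub;r=np.hypot(*q.T);th=np.arctan2(q[:,1],q[:,0])
    k=(ly>lo)&(ly<hi)&(r>.04)&(r<.17)&(abs(th-.55)<.12)
    f=cv2.fitLine(np.float32(q[k]),cv2.DIST_HUBER,0,.001,.001).ravel()
    print(nm,k.sum(),"slope",np.arctan2(f[1],f[0]))
    for a in np.arange(.1,.17,.01):
        j=k&(r>=a)&(r<a+.01)
        if j.any(): print("  r%.2f n%d med %.3f min %.3f max %.3f"%(a,j.sum(),np.median(th[j]),th[j].min(),th[j].max()))
cv2.imwrite("pics/a2.png",cv2.convertScaleAbs(cv2.resize(p[170:245,200:300],None,fx=8,fy=8,interpolation=cv2.INTER_CUBIC),alpha=1.8))
E
python3 seg.py
```

```text
9.775 [ 0.5805 -0.035   0.2453] [-12.0404  -1.3008   8.993 ] 0.11147560665208193
theta 0.5554453757152457 r 0.19834735986874832
needle 223 slope 0.54455996
  r0.10 n10 med 0.549 min 0.529 max 0.575
  r0.11 n14 med 0.552 min 0.460 max 0.574
  r0.12 n41 med 0.553 min 0.430 max 0.667
  r0.13 n40 med 0.551 min 0.431 max 0.667
  r0.14 n28 med 0.549 min 0.459 max 0.650
  r0.15 n21 med 0.552 min 0.517 max 0.584
pointer 92 slope 0.5434605
  r0.10 n9 med 0.558 min 0.541 max 0.580
  r0.11 n4 med 0.567 min 0.546 max 0.578
  r0.13 n3 med 0.568 min 0.563 max 0.576
  r0.14 n3 med 0.566 min 0.563 max 0.570
  r0.15 n11 med 0.548 min 0.530 max 0.568
  r0.16 n5 med 0.552 min 0.535 max 0.563
```

View pics/a2.png

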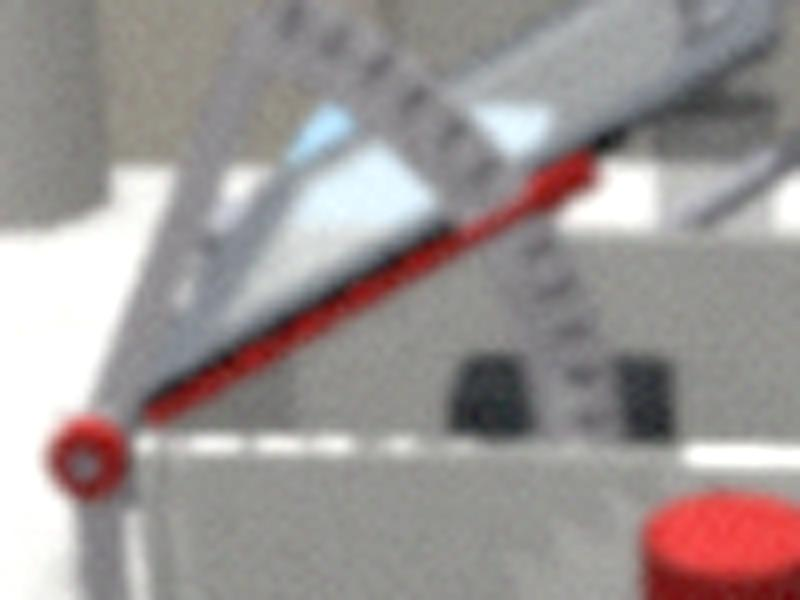

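The crop shows the black pointer parallel to the needle, just above it because of parallax. In their own planes the pointer tip reads 0.550 and the needle 0.551, with kinematics at 0.555. I'll check that it holds steady and that nothing else has moved.

Emit:
drive_tool(plan=[[0,[0,0,0],[0,0,0]],[0,[0,0,0],[0,0,0]],[0,[0,0,0],[0,0,0]],[0,[0,0,0],[0,0,0]],[0,[0,0,0],[0,0,0]]])

```text
t: 10.45
position: [0.5805, -0.035, 0.2453]
orientation: [0.682, 0.731, -0.003, -0.003]
wrist_force: [-12.7, -1.7, 9.4]
gripper_width: 0.117
```

```bash
python3 seg.py | grep -v r0.1[0-4]
python3 - <<'E'
from h import *
p,d=eyes.camera("side");m=red(p);k,l,st,c=cv2.connectedComponentsWithStats(m);print(st[1:][st[1:,4]>30])
print(env.hand_in())
E
```

```text
10.45 [ 0.5805 -0.035   0.2453] [-12.6633  -1.7357   9.4112] 0.11746706182332124
theta 0.5555995808582909 r 0.19834426943088754
needle 222 slope 0.5451267
  r0.15 n21 med 0.552 min 0.517 max 0.584
pointer 93 slope 0.54913306
  r0.15 n12 med 0.551 min 0.530 max 0.573
  r0.16 n5 med 0.552 min 0.535 max 0.563
[[320 163   5  11  47]
 [218 189  56  34 173]
 [207 222   9  10  57]
 [280 232  23  18 350]
 [  0 300  21  29 401]
 [332 311  73  17 225]
 [ 84 394  51  26 941]
 [276 400  12  20 171]]
the job is handed in; nothing more can be done
None
```

I pressed the pellet, lifted the inspection cover to the red pointer, and handed the job in at about 10.5 s with the gripper still holding the cover. No verdict was reported.

- **Lever:** with the cover shut, I pushed it down until the force rose from 10 to 29 N with almost no further travel, so it was at the stop. I then followed it back up, and its red grip returned to its starting position in the camera image.
- **Cover:** the last check put the black pointer tip at 0.551–0.552 rad and the red needle at 0.552 rad. The angle worked out from the arm's position was 0.556 rad. It held with no measurable drift over the last 0.6 s of holding.
- **Surroundings:** the red needle's angle, the bottle cap and the pen were where they started in the side view. I did not re-measure the timer, tape or beaker after the move, but the arm's path stayed well clear of where they stood.
- **Disagreements:** the arm's position gives a handle radius of 198 mm against the expected 196 mm, and a steady sideways force of about 13 N remains on the grip. An early check using the direction of travel read about 0.03 rad lower than the other two. I relied on the camera comparison of the two pointers, where much of the black pointer was hidden behind the red needle.

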